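# Make the food slicer safe and free its carriage for washing

## Task

The food slicer has to be washed. First turn its thickness dial clockwise all the way to the closed stop, so that the gauge plate shields the blade's edge. Only then draw the carriage's lock plunger up, turn it clockwise into its rest notch so that it stays up by itself, and pull the carriage towards you as far as it goes; keep off the blade and leave the other things on the worktop where they stand.

Things in the scene. Friction and masses are not known exactly. Their poses are not given: they have to be found in the camera images.
- slicer: White food slicer, 345 x 262 mm, 230 high, immovable. Origin under its middle, on the worktop; x to its back (away from the user), y to the user's left, z up. Front left (x -145, y 75): console sloping 35 degrees to the user, with the dial. Middle (y 0, x -98 to -33): upright gauge plate, 226 high; behind it the blade. Left rear (x over 10): motor housing, 190 high. Right: the carriage.
- dial_grip (a point): Centre of the top of the black thickness dial's bar grip, on the dial's axis; the bar is 44 long, 14 wide, 22 mm high over a round skirt 51 mm across. Turns with the dial: z out of the console (leaning 35 degrees from vertical to the user), x along the bar to the end with the white pointer line, y across the bar. The console's face lies 28.5 mm below this point.
- dial (a joint): Angle of the dial, rad: 0 = closed stop (pointer up the slope, at the long tick); grows as it is turned anticlockwise, looking at its face, up to 3.2 = widest cut. Stiff, about 0.12 Nm. The gauge plate moves 7.5 mm to the left per rad.
- plunger_grip (a point): Centre of the top of the black bar knob of the carriage's lock plunger, on its upright axis; z up, x along the bar (40 long, 14 wide, 21 mm high over a collar 31 mm across). At the start 108.5 mm above the worktop, at x -120, y -112 of the slicer, on the carriage's front tongue, the bar along the slicer's x. Moves with the plunger and the carriage.
- plunger_lift (a joint): How far the plunger is drawn up, m: 0 = pin in its bore, carriage locked; spring 5 N there, 10 N at 0.013. A cross pin under the knob must rise 0.0115 to clear the crown of the sleeve; upper stop 0.016. In the rest notch it reads about 0.0085; let go elsewhere it springs down or lies on top of the crown.
- plunger_turn (a joint): Angle of the plunger's knob, rad: 0 = bar along the slicer's x (the only place where the pin goes down); grows clockwise seen from above; rest notch at 1.22, stop at 1.36.
- carriage (a joint): Travel of the carriage towards the user, along the slicer's -x, m: 0 = locked beside the blade, 0.06 = front stop. Friction about 3 N. The carriage has an end wall 98 mm behind the plunger, 143 mm high, and carries the plunger with it.
- blade: Round steel blade, 190 mm across, upright in the slicer's x-z plane, centre at x 66, z 138 of the slicer. Not to be touched.
- tumbler: Tall clear drinking glass, 69 mm across, 133 mm high, standing to the left of the slicer's console; origin under its middle.
- pepper_mill: Wooden pepper mill, 58 mm across, 150 mm high, standing to the right of the carriage; origin under its middle.
- honey_jar: Jar with a yellow lid, 64 mm across, 100 mm high, on the right; origin under its middle.
- lemon: Lemon, 83 x 58 x 58 mm, lying on the right near the front; origin under its middle.
- tin: Flat food tin, 86 mm across, 40 mm high, on the left; origin under its middle.

How it is judged:
By the outcome, as a careful person would: the job done as asked, in the order asked, and still so for the second after the job is handed in, with the robot touching nothing.
It also fails if it takes over 67 s, if anything falls off the work surface, if the arm or the gripper's body presses on something with over 40 N, if the wrist force passes 120 N, or if a joint passes its speed limit or range.

## Robot

A 6-joint arm with a two-finger parallel gripper is mounted at the origin on a cart in front of the work surface, level with it; the furniture and walls round the work are solid. World frame = base frame: x ahead of the robot, y to its left, z up, the work surface at z = 0. Lengths are in m, angles in degrees, forces in N, time in s.
With the tool pointing down it reaches from about 0.325 to 0.9 m from the base axis. Payload 3.5 kg.
Tool frame: the origin (TCP) lies at the very end of the fingers, on their centre line; the grasp point (between the pads) lies 19 mm behind it; z points along the fingers, y is the line along which they close (so a half turn about z gives the same grasp; the last joint's range is limited). The gripper opens to 85 mm and grips with 20 to 120 N. Pads are 22 mm wide; open, the fingers measure 114 mm over their backs; the gripper's body (76 mm by 85 mm) begins 54 mm behind the grasp point. The pads swing forward as they close: fully open they stand 13 mm farther back than shut.
Start: joints at [70.451, 15.837, -1.513, 72.651, 0, 84.076], TCP at [0.147, 0.607, 0.231] pointing down, gripper open.
Joint ranges: [-178.77, 178.77], [-48.84, 107.48], [-61.69, 71.31], [-111.58, 123.2], [-90, 87.43], [-180, 180]. Speed limits (degrees/s): [147.25, 147.25, 180, 180, 180, 180].

## Interface

Orientations are given as [roll, pitch, yaw] about the fixed x, y, z axes, in that order (R = Rz(yaw) Ry(pitch) Rx(roll)).
In Python, from bench import bot gives the robot as it stands.
- The arm moves only by the shell command python3 -m creep 'ROWS' [FORCE]. ROWS is JSON, a list that holds one entry, the list of rows, each a list of 5 numbers: the gripper's target within -1 to 1 (fully open at 1, half-way at 0, shut at -1), then the shift along the world's x, y, z in m, then the turn about the world's z in degrees. A call has 1 to 8 rows; each row shifts and turns the commanded pose from where the row before left it; what a row does not reach is not made up. A row lasts 1/12 s, in which the tool goes at most 41.7 mm and 7.16 degrees, less where a joint would pass 70% of its speed; a pose out of reach is approached as far as the arm can. A call is refused whole if a number of a shift passes 0.0417 or a number of a turn 7.16, either way. A call with a gripper value outside its range is refused whole. The fingers move at their own pace and stop on an object; FORCE is the grip in N (left out, the last holds). Time passes only in rows, so rows that do not move let the fingers close. It gives the time, the measured TCP pose, the force, the opening and the grip force at its end, in the units of the state.
- bot.get_state(): the state, without advancing time (a new reading comes with each control period).
- bot.get_image(name): name is "side" or "top" or "wrist"; returns the picture (420x560x3 uint8, blue, green, red); there is no depth.
- bot.calibration(name): a dict with "fovy" (degrees; the focal length in pixels is half the picture's height over the tangent of half this angle, whatever the lens; pixels are square), "cx", "cy" (the principal point, pixels), "k1" (the pictures are not rectified: a ray, as slopes to the right and down, at radius r is drawn at 1 + k1 r^2 times it, then the intrinsics apply), "extrinsics" (4x4, takes a point from camera to world coordinates); the wrist camera has in their place "mount" (4x4, takes a point from camera to tool coordinates, whose origin is the TCP and whose axes are the flange's). Camera axes: x right, y down, z forward; pixel columns grow to the right and rows downward; lengths in m; the calibration is good to about 2 mm. A picture is of the moment at which its call begins: read the wrist's pose just before it. calibration takes no time and is no camera call.
- bot.finish_job(): hands the job in; it is judged then, once.
The state is a dict: "t": time; "qpos": joint angles; "qvel": joint speeds; "effort": joint torques, N m; "eef_pos": TCP position; "tcp_rot": TCP orientation; "force": force on the tool from outside, world axes, zero at the start; "ft_torque": the same for the moment, N m; "width": finger opening in m; "grasp_force": force on a finger pad.
Only numpy, scipy, OpenCV 4.12 (cv2) and the standard library are available. Lean on these libraries where they do the work, as an engineer would, in place of code of your own. Each camera call takes 0.05 s, during which the arm holds its last target. There are 200 camera calls.

## Working session

There is one attempt and no reset: what is moved stays moved. The work goes in short steps, Python scripts to look and compute and a shell command to move; the robot and the scene stay as the last step left them, time stands still between calls to the robot, and variables do not carry over. Pictures are saved under pics/ and viewed, at most 10 in all, crops included, and the job is handed in when it is done.

```bash
mkdir -p pics; ls
python3 - <<'E'
from bench import bot
import cv2,numpy as np
for n in ["top","side"]:
    cv2.imwrite(f"pics/{n}0.png",bot.get_image(n))
    print(n,bot.calibration(n))
print(bot.calibration("wrist"));print(bot.get_state())
E
```

```text
pics
top {'fovy': 47.91913062463464, 'cx': 278.6661768419337, 'cy': 210.06694185057722, 'k1': -0.15899323602697188, 'extrinsics': array([[-0.0284429 , -0.98760524,  0.15435959,  0.337748  ],
       [-0.99951183,  0.03009633,  0.00838485,  0.022879  ],
       [-0.01292658, -0.15404575, -0.98797916,  1.55582561],
       [ 0.        ,  0.        ,  0.        ,  1.        ]])}
side {'fovy': 55.98471035381451, 'cx': 289.7596298112402, 'cy': 209.37266523434545, 'k1': 0.014838010134964478, 'extrinsics': array([[ 0.91573369, -0.23454819,  0.32621919,  0.16525186],
       [-0.40139664, -0.56978047,  0.71709899, -0.80238264],
       [ 0.01767905, -0.78761499, -0.61591402,  0.80733215],
       [ 0.        ,  0.        ,  0.        ,  1.        ]])}
{'fovy': 69.86106046793931, 'cx': 286.2464382901877, 'cy': 212.47102759081963, 'k1': 0.009555164451339797, 'mount': array([[ 5.74272497e-04, -9.53812830e-01, -3.00400990e-01,
         7.64373776e-02],
       [ 9.99999806e-01,  6.20056063e-04, -5.70738570e-05,
         6.03949151e-04],
       [ 2.40703232e-04, -3.00400899e-01,  9.53813002e-01,
        -1.43261627e-01],
       [ 0.00000000e+00,  0.00000000e+00,  0.00000000e+00,
         1.00000000e+00]])}
{'t': 0.1, 'qpos': array([ 7.04507603e+01,  1.58756170e+01, -1.58937967e+00,  7.26518126e+01,
       -2.77509197e-03,  8.40755622e+01]), 'qvel': array([-0.00926789, -0.18122588,  0.15973109,  0.14988246, -0.06125182,
       -0.00290108]), 'effort': array([ 4.77530557e-04, -4.46708715e+01,  2.96128321e+01,  8.44097725e-03,
       -9.99909139e-05,  4.55839867e-06]), 'eef_pos': array([0.14701212, 0.60673396, 0.2302579 ]), 'tcp_rot': array([-1.79883528e+02, -9.29640689e-03,  1.66375191e+02]), 'force': array([ 0.28900194,  0.42279529, -0.06778528]), 'ft_torque': array([-0.01194435,  0.07883486, -0.01633778]), 'grasp_force': 0.0, 'width': 0.08514322348324198}
```

View pics/top0.png

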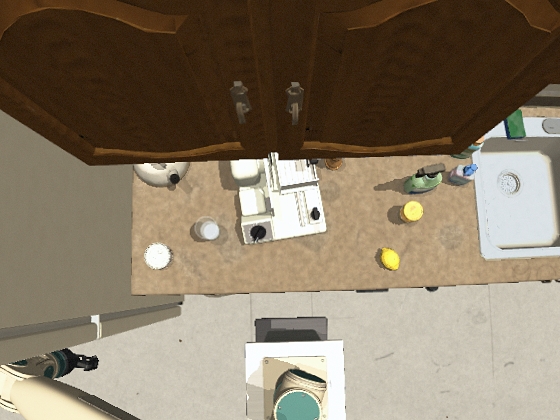

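View pics/side0.png

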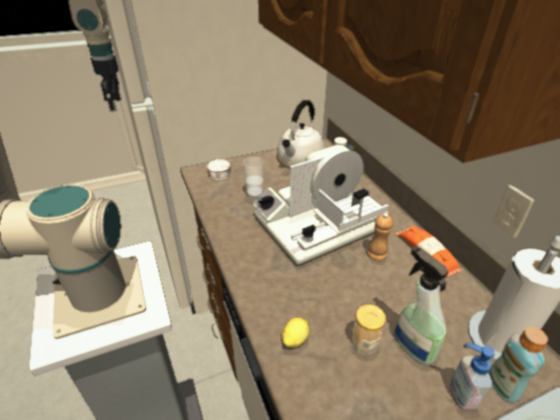

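```bash
cat > h.py <<'E'
import numpy as np,cv2
from bench import bot
from scipy.spatial.transform import Rotation as Rn
def cam(n,st=None):
    c=bot.calibration(n)
    f=210/np.tan(np.radians(c['fovy'])/2)
    if n=='wrist':
        T=np.eye(4);T[:3,:3]=Rn.from_euler('xyz',st['tcp_rot'],degrees=True).as_matrix();T[:3,3]=st['eef_pos'];E=T@c['mount']
    else:E=c['extrinsics']
    return f,c,E
def ray(n,px,st=None):
    f,c,E=cam(n,st);u=np.array([(px[0]-c['cx'])/f,(px[1]-c['cy'])/f]);x=u.copy()
    for _ in range(30):x=u/(1+c['k1']*(x@x))
    d=E[:3,:3]@np.array([x[0],x[1],1]);return E[:3,3],d/np.linalg.norm(d)
def plane(n,px,z,st=None):
    o,d=ray(n,px,st);return o+d*(z-o[2])/d[2]
def tri(rays):
    A=0;b=0
    for o,d in rays:
        P=np.eye(3)-np.outer(d,d);A=A+P;b=b+P@o
    x=np.linalg.solve(A,b);return x,[np.linalg.norm((np.eye(3)-np.outer(d,d))@(x-o)) for o,d in rays]
def proj(n,p,st=None):
    f,c,E=cam(n,st);q=np.linalg.inv(E)@np.r_[p,1];x=q[:2]/q[2];x=x*(1+c['k1']*(x@x));return x*f+[c['cx'],c['cy']]
E
python3 - <<'E'
from h import *
t=cv2.imread('pics/top0.png');s=cv2.imread('pics/side0.png')
a=cv2.resize(t[150:270,190:350],None,fx=5,fy=5,interpolation=cv2.INTER_CUBIC)[:,:800]
b=cv2.resize(s[140:265,240:400],None,fx=4.8,fy=4.8,interpolation=cv2.INTER_CUBIC)
cv2.imwrite('pics/tc.png',a);cv2.imwrite('pics/sc.png',b)
print('fridge corner floor/wk',plane('top',(182,303),0),plane('top',(132,294),0),plane('top',(325,236),0))
for nm,p,z in [('tumbler',(208,229),.133),('tin',(157,256),.04),('lemon',(390,259),.03),('honey',(411,212),.1)]: print(nm,plane('top',p,z))
E
```

```text
fridge corner floor/wk [0.28177653 0.36216352 0.        ] [0.31339984 0.53150005 0.        ] [ 0.48941141 -0.11459259  0.        ]
tumbler [0.50825873 0.25179075 0.133     ]
tin [0.43566186 0.43512146 0.04      ]
lemon [ 0.40472224 -0.32026493  0.03      ]
honey [ 0.5463749  -0.38060782  0.1       ]
```

View pics/tc.png

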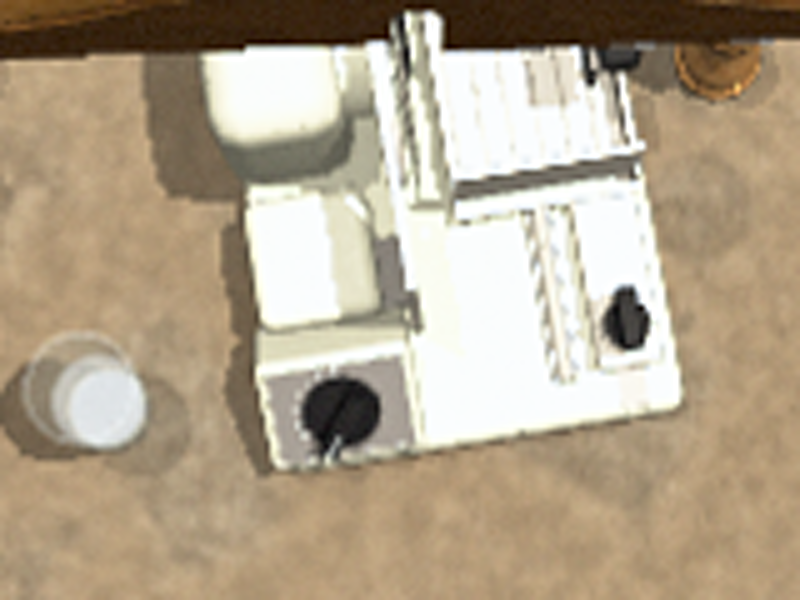

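View pics/sc.png

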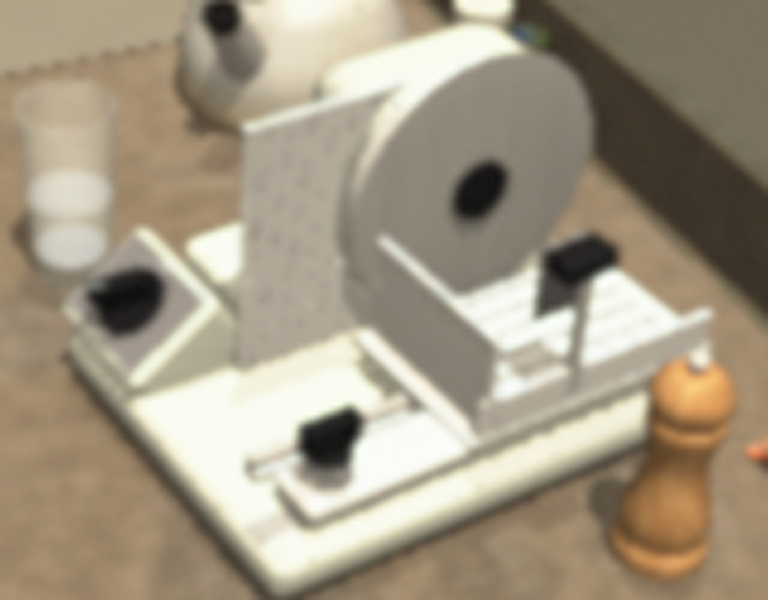

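Run:
```python
from h import *
t=cv2.imread('pics/top0.png');s=cv2.imread('pics/side0.png')
def blob(im,x0,y0,x1,y1,th=60):
    m=(im[y0:y1,x0:x1].max(2)<th).astype(np.uint8)
    n,l,st,c=cv2.connectedComponentsWithStats(m);i=1+st[1:,4].argmax();return c[i]+[x0,y0],st[i]
dt=blob(t,248,222,270,242);ds=blob(s,255,192,278,212);pt=blob(t,308,204,324,224);ps=blob(s,298,220,320,240)
print(dt,ds,pt,ps)
print('dial',tri([ray('top',dt[0]),ray('side',ds[0])]));
P=plane('top',pt[0],.105);print('pl',tri([ray('top',pt[0]),ray('side',ps[0])]),P, plane('side',(309.8,226),.1085))
D=tri([ray('top',dt[0]),ray('side',ds[0])])[0]
v=D-P;yaw=np.arctan2(v[1],v[0])-np.arctan2(.187,-.025);print('yaw',np.degrees(yaw),'dist',np.hypot(*v[:2]),'exp .1887')
a,b=plane('top',(247,244),.02),plane('top',(326,231),.02);e=a-b;print('front edge yaw',np.degrees(np.arctan2(e[1],e[0]))-90)
print('mill',plane('top',(190+718/5,150+60/5),.15))
```

```text
(array([257.71794872, 231.94230769]), array([  3,   4,  15,  15, 156], dtype=int32)) (array([266.12 , 202.216]), array([  4,   5,  14,  12, 125], dtype=int32)) (array([314.65 , 213.575]), array([ 3,  4,  9, 12, 40], dtype=int32)) (array([308.4       , 231.18823529]), array([ 5,  6, 12, 11, 85], dtype=int32))
dial (array([0.49925069, 0.10357671, 0.08048341]), [np.float64(0.0015413881388671368), np.float64(0.0015413881388669506)])
pl (array([ 0.55246666, -0.07724035,  0.09111787]), [np.float64(0.00045354727162209775), np.float64(0.0004535472716221048)]) [ 0.55000458 -0.0761343   0.105     ] [ 0.55640914 -0.07702904  0.1085    ]
yaw 8.156000736031991 dist 0.18674047532644775 exp .1887
front edge yaw 7.661884837953949
mill [ 0.70139015 -0.13783965  0.15      ]
```

```bash
python3 -m creep '[[[-1,-0.01,-0.03,0.01,0],[-1,0,-0.04,0.01,0],[-1,0,-0.04,0.01,0],[-1,0,-0.04,0,0],[-1,0,-0.04,0,0],[-1,0,-0.04,0,0],[-1,0,-0.04,0,0],[-1,0.02,-0.01,0,0]]]' 20; python3 -m creep '[[[-1,0.03,-0.03,0,3],[-1,0.035,-0.035,0,3],[-1,0.035,-0.035,0,3],[-1,0.035,-0.035,0,3],[-1,0.035,-0.035,0,3],[-1,0.035,-0.035,0,3],[-1,0.03,-0.03,0,3],[-1,0,0,0,0]]]'
```

```text
t: 0.77
eef_pos: [0.1531, 0.3211, 0.2598]
tcp_rot: [-179.7, -0.1, 166.5]
force: [0.6, -0.3, -0.6]
width: 0.0003
grasp_force: 0.0
t: 1.43
eef_pos: [0.3683, 0.1164, 0.2614]
tcp_rot: [-179.9, 0.2, -173.1]
force: [0.7, 1.6, 0.4]
width: 0.0
grasp_force: 0.0
```

```bash
python3 -m creep '[[[-1,0.03,-0.03,0.02,1.3],[-1,0,0,0,0],[-1,0,0,0,0]]]'
python3 - <<'E'
from h import *
import pickle
st=bot.get_state();im=bot.get_image('wrist');cv2.imwrite('pics/w1.png',im);pickle.dump(st,open('w1.pkl','wb'));print(st['eef_pos'],st['tcp_rot'])
E
```

```text
t: 1.68
eef_pos: [0.3913, 0.0936, 0.2795]
tcp_rot: [180.0, 0.1, -171.5]
force: [0.7, 0.5, -0.1]
width: -0.0
grasp_force: 0.0
[0.39130103 0.09363857 0.27949041] [ 1.79999412e+02  5.23526519e-02 -1.71532658e+02]
```

View pics/w1.png

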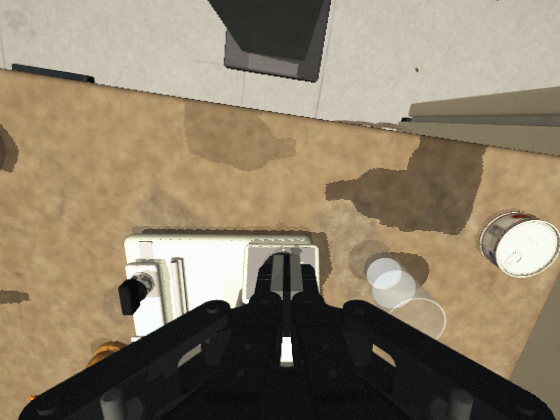

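```bash
python3 -m creep '[[[-1,0,0.04,0,0],[-1,0,0.035,0,0],[-1,0,0,0,0],[-1,0,0,0,0]]]'
python3 - <<'E'
from h import *
import pickle
st=bot.get_state();im=bot.get_image('wrist');pickle.dump(st,open('w2.pkl','wb'));print(st['eef_pos'],st['tcp_rot'])
cv2.imwrite('pics/w2f.png',im)
p=proj('wrist',[.495,.1036,.09],st).astype(int);print(p)
x0,y0=max(p[0]-65,0),p[1]-50;print(x0,y0)
cv2.imwrite('pics/w2.png',cv2.resize(im[y0:y0+100,x0:x0+133],None,fx=6,fy=6,interpolation=cv2.INTER_CUBIC))
E
```

```text
t: 2.07
eef_pos: [0.3885, 0.1714, 0.2785]
tcp_rot: [-180.0, -0.1, -171.0]
force: [0.1, -0.9, 0.2]
width: 0.0003
grasp_force: 0.0
[0.38850742 0.17140473 0.27846424] [-1.79986563e+02 -9.08314505e-02 -1.71036088e+02]
[217 264]
152 214
```

View pics/w2.png

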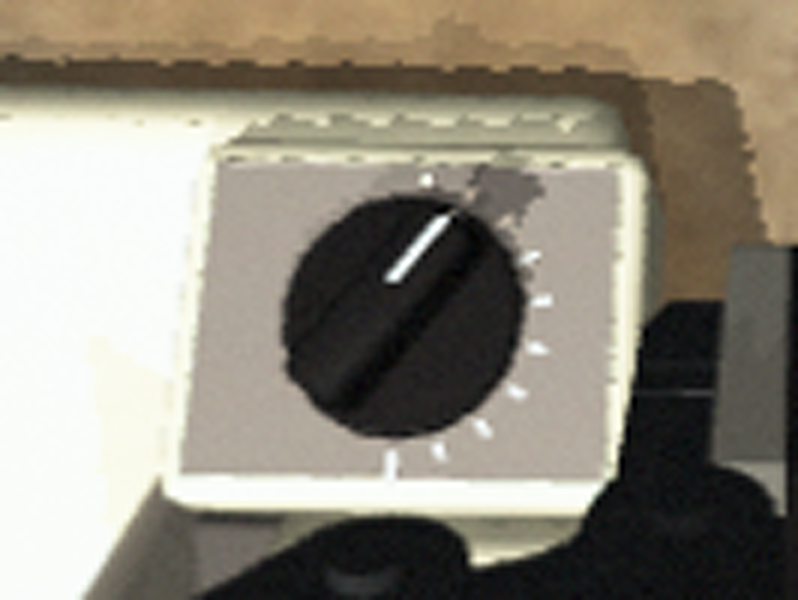

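Run:
```python
from h import *
import pickle
st=pickle.load(open('w2.pkl','rb'));im=cv2.imread('pics/w2f.png')
m=(im[240:292,190:246].max(2)<75).astype(np.uint8);n,l,s,c=cv2.connectedComponentsWithStats(m);i=l[267-240,219-190] or 1+s[1:,4].argmax()
ct=max(cv2.findContours((l==i).astype(np.uint8),0,1)[0],key=len);e=cv2.fitEllipse(ct);print(s[i],e)
px=np.array(e[0])+[190,240]
px2=(219.5,267)
for p in (px,px2):print(tri([ray('wrist',p,st),ray('top',(257.7,231.9)),ray('side',(266.1,202.2))]), tri([ray('wrist',p,st),ray('top',(257.7,231.9))]))
q=np.array([(455,210),(390,280)])/6+[152,214];print([plane('wrist',a,.087,st) for a in q])
a=(np.array([(215,150),(630,155)])/6+[152,214]);A,B=[plane('wrist',k,.05,st) for k in a];v=B-A;print('console yaw',np.degrees(np.arctan2(v[1],v[0]))-90,np.linalg.norm(v))
s1=pickle.load(open('w1.pkl','rb'));
for p in ((127,297),(133,295)):print('pl',plane('wrist',p,.1085,s1))
w=cv2.imread('pics/w1.png')[270:325,105:165];mm=(w.max(2)<60).astype(np.uint8);n,l,s,c=cv2.connectedComponentsWithStats(mm);i=1+s[1:,4].argmax();print(s[i]+[105,270,0,0,0],c[i]+[105,270])
print(tri([ray('wrist',c[i]+[105,270],s1),ray('top',(314.65,213.6)),ray('side',(308.4,231.2))]))
```

```text
[   9    7   41   40 1227] ((28.78832244873047, 26.366477966308594), (37.764827728271484, 40.846038818359375), 42.92587661743164)
(array([0.49999358, 0.10370052, 0.08138897]), [np.float64(0.0017887909830480398), np.float64(0.0009488300959931376), np.float64(0.002488564468003051)]) (array([0.50089658, 0.10363709, 0.08281436]), [np.float64(0.0006183134117254642), np.float64(0.0006183134117256038)])
(array([0.50031256, 0.10416637, 0.08116396]), [np.float64(0.002390501785531409), np.float64(0.0011075688493431912), np.float64(0.0026794429318900744)]) (array([0.50110619, 0.10414637, 0.08325663]), [np.float64(0.001208220036652848), np.float64(0.0012082200366528501)])
[array([0.47385733, 0.11356997, 0.087     ]), array([0.49147545, 0.10199533, 0.087     ])]
console yaw 8.233621899532366 0.09201925990205835
pl [ 0.54709769 -0.07557643  0.1085    ]
pl [ 0.54328546 -0.06849927  0.1085    ]
[119 278  28  37 724] [131.24171271 295.29005525]
(array([ 0.5528566 , -0.07761796,  0.09296833]), [np.float64(0.001957321322311285), np.float64(0.0013297424367223448), np.float64(0.0012364343574602051)])
```

```bash
cat > path.py <<'E'
import numpy as np
psi=np.radians(8.2);c,s=np.cos(psi),np.sin(psi)
u=np.array([.819*c,.819*s,.574]);l=np.array([-s,c,0]);n=np.cross(u,l)
G=np.array([.491,.1025,.094]);S=G-.022*n
def tcp(thd,yaw=None,r=.013,gap=0):
    t=np.radians(thd);xd=np.cos(t)*u+np.sin(t)*l;pp=np.cos(t+np.pi/2)*u+np.sin(t+np.pi/2)*l
    if yaw is None: yaw=8.2+232.8+np.interp(thd,[0,145],[-60,30])
    y=np.radians(yaw);tx=np.array([np.cos(y),np.sin(y)]);ty=np.array([-np.sin(y),np.cos(y)])
    pol=np.array([a*.011*tx+b*.0145*ty for a in np.linspace(-1,1,9) for b in np.linspace(-1,1,9)])
    C=(G+(.007+gap)*pp+r*xd)[:2]
    nh=np.array([-xd[1],xd[0]]);nh/=np.linalg.norm(nh)   # anticlockwise side, horizontally
    k=pol[np.argmin(pol@nh)];F=C-k
    z=-9
    for q in F+pol:
        d=q-S[:2]; # height of skirt plane / face plane at q
        h=S[2]-(n[:2]@d)/n[2];p=np.r_[q,h]-S
        z=max(z,h if np.linalg.norm(p)<.0265 else h-.0065/n[2])
    edge=(G+.007*pp+r*xd)[2]
    return F,z,yaw,edge
if __name__=='__main__':
    print(n,S)
    for th in [145]+list(range(140,-11,-10)):
        F,z,yaw,e=tcp(th,gap=.006 if th==145 else 0);print(th,F.round(4),'zmin %.4f edge %.4f yaw %.1f'%(z,e,yaw))
E
python3 path.py
```

```text
[-0.56813156 -0.08186901  0.819     ] [0.50349889 0.10430112 0.075982  ]
145 [0.4625 0.086 ] zmin 0.0488 edge 0.0856 yaw 271.0
140 [0.464  0.0933] zmin 0.0509 edge 0.0857 yaw 267.9
130 [0.4632 0.0975] zmin 0.0513 edge 0.0861 yaw 261.7
120 [0.4629 0.1017] zmin 0.0520 edge 0.0868 yaw 255.5
110 [0.4632 0.1058] zmin 0.0529 edge 0.0877 yaw 249.3
100 [0.464  0.1097] zmin 0.0539 edge 0.0887 yaw 243.1
90 [0.4653 0.1133] zmin 0.0631 edge 0.0900 yaw 236.9
80 [0.4671 0.1165] zmin 0.0645 edge 0.0913 yaw 230.7
70 [0.4692 0.1194] zmin 0.0659 edge 0.0928 yaw 224.4
60 [0.4716 0.1217] zmin 0.0674 edge 0.0943 yaw 218.2
50 [0.4743 0.1236] zmin 0.0689 edge 0.0957 yaw 212.0
40 [0.4773 0.125 ] zmin 0.0703 edge 0.0971 yaw 205.8
30 [0.4803 0.1258] zmin 0.0716 edge 0.0985 yaw 199.6
20 [0.4833 0.1261] zmin 0.0728 edge 0.0996 yaw 193.4
10 [0.4864 0.1259] zmin 0.0740 edge 0.1007 yaw 187.2
0 [0.4893 0.1253] zmin 0.0762 edge 0.1015 yaw 181.0
-10 [0.5124 0.1234] zmin 0.0908 edge 0.1020 yaw 181.0
```

```bash
python3 -m creep '[[[-1,0.009,-0.011,-0.01,7],[-1,0.009,-0.011,-0.01,7],[-1,0.009,-0.011,-0.01,7],[-1,0.009,-0.011,-0.01,7],[-1,0.009,-0.011,-0.01,7],[-1,0.009,-0.011,-0.01,7],[-1,0.009,-0.011,-0.01,7],[-1,0.01,-0.009,-0.01,7]]]'; python3 -m creep '[[[-1,0,0,-0.02,7],[-1,0,0,-0.02,7],[-1,0,0,-0.02,7],[-1,0,0,-0.01,5],[-1,0,0,0,0],[-1,0,0,0,0]]]'
```

```text
t: 2.78
eef_pos: [0.4624, 0.0821, 0.1984]
tcp_rot: [180.0, -0.1, -115.1]
force: [-0.3, 0.0, -0.5]
width: -0.0001
grasp_force: 0.0
t: 3.28
eef_pos: [0.4619, 0.083, 0.1286]
tcp_rot: [179.9, -0.0, -89.5]
force: [-0.1, 0.4, 0.0]
width: -0.0001
grasp_force: 0.0
```

```bash
python3 -m creep '[[[-1,0,0,-0.02,0],[-1,0,0,-0.02,0],[-1,0,0,-0.014,0],[-1,0,0,0,0],[-1,0,0,0,0]]]'; python3 -m creep '[[[-1,0.001,0.005,0,-1],[-1,0.001,0.005,0,-2],[-1,0,0.003,0.001,-3],[-1,0,0.002,0,-3],[-1,0,0,0,0]]]'
```

```text
t: 3.7
eef_pos: [0.4631, 0.0834, 0.0757]
tcp_rot: [180.0, -0.0, -89.4]
force: [-1.0, 0.1, 1.2]
width: 0.0
grasp_force: 0.0
t: 4.12
eef_pos: [0.4654, 0.0955, 0.0775]
tcp_rot: [-179.9, -0.5, -98.6]
force: [0.0, -8.2, -0.7]
width: -0.0001
grasp_force: 4.0
```

Run:
```python
from h import *
st=bot.get_state();print(st['force'],st['ft_torque']);im=bot.get_image('top');cv2.imwrite('pics/t2.png',im)
a=cv2.resize(im[215:250,240:285],None,fx=10,fy=10,interpolation=cv2.INTER_CUBIC);w=bot.get_image('wrist');cv2.imwrite('pics/w3.png',np.hstack([cv2.resize(a,(450,350)),cv2.resize(w[150:325,150:],None,fx=.85,fy=2,interpolation=cv2.INTER_CUBIC)]) if 0 else w[:, :])
```

```text
[ 0.04460784 -8.24846354 -0.6869369 ] [-1.83782455  0.25865307 -0.03193181]
```

View pics/w3.png

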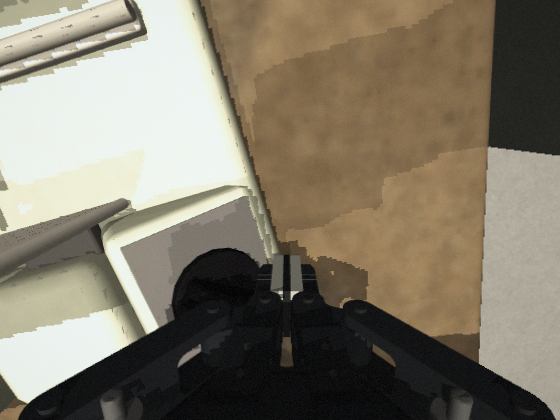

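```bash
python3 -m creep '[[[-1,0,0.004,0.0005,-6],[-1,0,0.004,0.0005,-6],[-1,0.001,0.004,0.001,-6],[-1,0,0,0,0]]]'; python3 -m creep '[[[-1,0.001,0.004,0.001,-6],[-1,0.002,0.003,0.001,-6],[-1,0.002,0.003,0.001,-6],[-1,0,0,0,0]]]'
```

```text
t: 4.55
eef_pos: [0.4639, 0.107, 0.0788]
tcp_rot: [-180.0, -0.6, -116.7]
force: [-4.3, -10.1, 1.5]
width: 0.0001
grasp_force: 4.5
t: 4.88
eef_pos: [0.4667, 0.1175, 0.0812]
tcp_rot: [180.0, -0.7, -134.7]
force: [-8.3, -6.9, 1.3]
width: 0.0
grasp_force: 4.7
```

```bash
python3 -m creep '[[[-1,0.002,0.003,0.001,-6],[-1,0.003,0.002,0.001,-6],[-1,0.003,0.002,0.001,-6],[-1,0,0,0,0]]]'; python3 -m creep '[[[-1,0.003,0.0015,0.001,-6],[-1,0.003,0.001,0.001,-6],[-1,0.003,0.0005,0.001,-6],[-1,0,0,0,0]]]'
```

```text
t: 5.22
eef_pos: [0.4726, 0.1248, 0.0837]
tcp_rot: [-180.0, -0.8, -152.7]
force: [-13.0, -7.5, 4.2]
width: 0.0001
grasp_force: 5.8
t: 5.55
eef_pos: [0.4808, 0.1294, 0.0865]
tcp_rot: [-180.0, -0.8, -170.6]
force: [-11.3, -1.9, 2.6]
width: 0.0001
grasp_force: 5.3
```

Run:
```python
from h import *
w=bot.get_image('wrist');t=bot.get_image('top');s=bot.get_image('side')
a=cv2.resize(w[210:330,180:330],(750,600),interpolation=cv2.INTER_CUBIC)[:,:480]
b=cv2.resize(s[180:230,245:300],(320,290),interpolation=cv2.INTER_CUBIC);c=cv2.resize(t[210:255,235:285],(320,310),interpolation=cv2.INTER_CUBIC)
cv2.imwrite('pics/m1.png',np.hstack([a,np.vstack([b,c])]))
```

```text
(no output)
```

View pics/m1.png

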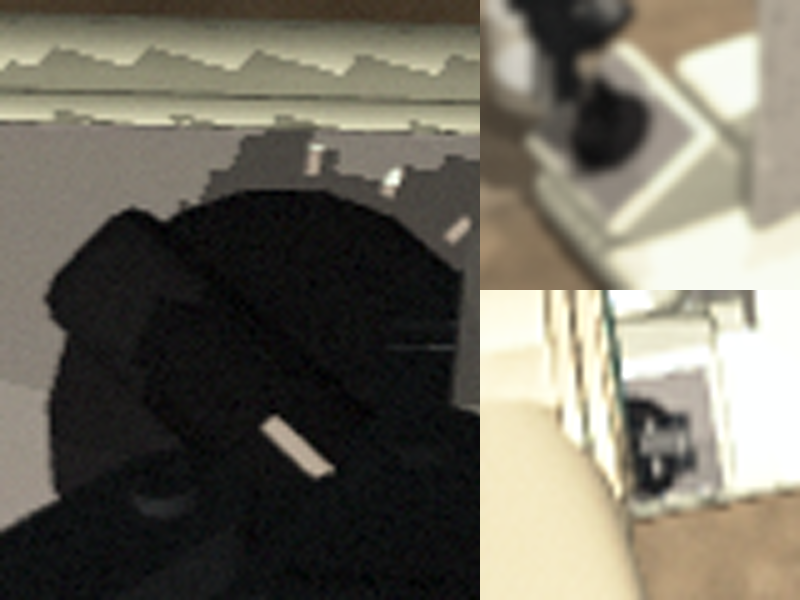

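```bash
python3 -m creep '[[[-1,0,-0.002,0.001,-2],[-1,0.001,-0.002,0,-2],[-1,0.003,0,0.001,-2],[-1,0.003,-0.001,0.001,-2],[-1,0,0,0,0]]]'; python3 -m creep '[[[-1,0.002,-0.001,0.001,0],[-1,0.001,-0.001,0,0],[-1,0,-0.001,0,0],[-1,0,0,0,0]]]'
```

```text
t: 6.12
eef_pos: [0.49, 0.1272, 0.0905]
tcp_rot: [179.7, -0.6, -178.4]
force: [-10.9, 5.3, 4.1]
width: -0.0002
grasp_force: 4.7
t: 6.45
eef_pos: [0.4955, 0.1242, 0.0921]
tcp_rot: [179.7, -0.3, -178.3]
force: [-5.8, 4.1, 0.7]
width: -0.0002
grasp_force: 2.8
```

```bash
python3 -m creep '[[[-1,0,-0.002,0,0],[-1,0,-0.002,0,0],[-1,0,-0.002,0,0],[-1,0,0,0,0]]]';python3 -m creep '[[[-1,0,-0.002,0,0],[-1,0,-0.002,0,0],[-1,0,0,0,0]]]'
```

```text
t: 6.78
eef_pos: [0.4959, 0.1229, 0.0924]
tcp_rot: [179.0, -0.2, -178.2]
force: [-6.1, 18.4, 1.0]
width: -0.0001
grasp_force: 9.3
t: 7.03
eef_pos: [0.4959, 0.1225, 0.0926]
tcp_rot: [178.5, -0.2, -178.1]
force: [-5.5, 27.5, -0.3]
width: -0.0003
grasp_force: 14.1
```

```bash
python3 -m creep '[[[-1,0,0.01,0,0],[-1,0,0.008,0,0],[-1,0,0,0.03,0],[-1,-0.02,0.02,0.04,0],[-1,-0.03,0.03,0.04,2],[-1,-0.02,0.01,0.02,4],[-1,0,0,0,0],[-1,0,0,0,0]]]'
python3 - <<'E'
from h import *
from path import G,u,l,S
st=bot.get_state();w=bot.get_image('wrist');cv2.imwrite('pics/w4f.png',w);import pickle;pickle.dump(st,open('w4.pkl','wb'))
p=proj('wrist',G,st).astype(int);x0,y0=p[0]-65,p[1]-50;print(p,x0,y0)
cv2.imwrite('pics/w4.png',cv2.resize(w[y0:y0+100,x0:x0+133],None,fx=6,fy=6,interpolation=cv2.INTER_CUBIC))
print((proj('wrist',G,st)-[x0,y0])*6,(proj('wrist',G+.022*u,st)-[x0,y0])*6,(proj('wrist',S,st)-[x0,y0])*6)
E
```

```text
t: 7.7
eef_pos: [0.4413, 0.1797, 0.2068]
tcp_rot: [-180.0, 0.4, -172.3]
force: [0.1, 0.1, -0.7]
width: 0.0001
grasp_force: 0.0
[196 247] 131 197
[390.46329433 300.92900106] [378.39224632 445.39259415] [429.08872379 325.40409768]
```

View pics/w4.png

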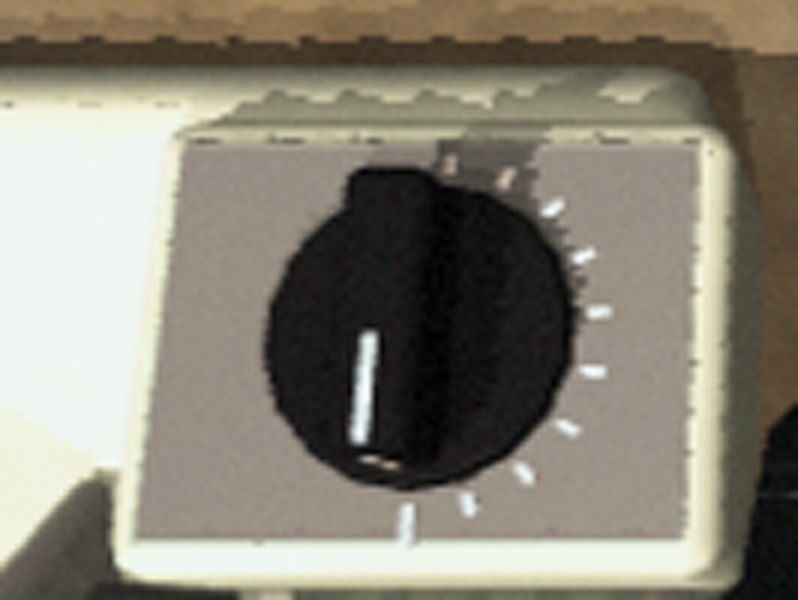

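```bash
python3 -m creep '[[[-1,0,-0.04,0.03,0],[-1,0,-0.04,0.015,0],[-1,0,-0.04,0,0],[-1,0,-0.04,0,0],[-1,0,-0.04,0,0],[0,0.02,-0.04,0,0],[0,0.02,-0.04,-0.015,0],[0,0.02,-0.037,-0.015,0]]]'; python3 -m creep '[[[0,0,0,0,0],[0,0,0,0,0]]]'
cat > pl.py <<'E'
from h import *
from path import u,l
st=bot.get_state();w=bot.get_image('wrist');cv2.imwrite('pics/w5f.png',w)
p=proj('wrist',[.5485,-.0765,.1085],st);print(st['eef_pos'],st['tcp_rot'],p)
x0,y0=int(p[0])-35,int(p[1])-45
m=(w[y0:y0+85,x0:x0+75].max(2)<60).astype(np.uint8);n,L,s,c=cv2.connectedComponentsWithStats(m)
print([(s[i]+[x0,y0,0,0,0],c[i]+[x0,y0]) for i in range(1,n) if s[i,4]>40])
cv2.imwrite('pics/w5.png',cv2.resize(w[y0:y0+85,x0:x0+75],None,fx=7,fy=7,interpolation=cv2.INTER_CUBIC));print(x0,y0)
E
python3 pl.py
```

```text
t: 8.42
eef_pos: [0.4955, -0.1242, 0.2157]
tcp_rot: [-179.9, 0.1, -172.5]
force: [0.6, 1.1, 0.8]
width: 0.0355
grasp_force: 0.0
t: 8.58
eef_pos: [0.4941, -0.1229, 0.2135]
tcp_rot: [179.9, -0.2, -172.6]
force: [-0.6, 1.2, -0.8]
width: 0.043
grasp_force: 0.0
[ 0.49412805 -0.12287306  0.21352384] [ 179.89186465   -0.242216   -172.63642224] [327.82774194 272.88950981]
[(array([ 308,  249,   59,   63, 2013]), array([336.585693 , 283.0377546]))]
292 227
```

```bash
python3 -m creep '[[[0,-0.02,-0.035,0.01,0],[0,0,0,0,0],[0,0,0,0,0]]]'; sed -i 's/^m=.*$/m=(w[y0:y0+85,x0:x0+75].max(2)<60).astype(np.uint8)\nfor r in m[::2]:print("".join(".#"[v] for v in r))\nn,L,s,c=cv2.connectedComponentsWithStats(m)/' pl.py; python3 pl.py
```

```text
t: 8.88
eef_pos: [0.4742, -0.1558, 0.2267]
tcp_rot: [-180.0, 0.0, -172.4]
force: [0.0, -0.2, 0.1]
width: 0.0424
grasp_force: 0.0
[ 0.47416068 -0.15575855  0.22671567] [-1.79974448e+02  4.25124846e-02 -1.72431800e+02] [355.40448762 287.71397743]
...........................................................................
...........................................................................
...........................................................................
...........................................................................
...........................................................................
...........................................................................
...........................................................................
...........................................................................
.........#####.............................................................
.........#####.............................................................
.........######............................................................
.........#######...
[... 1799 characters left out ...]
.....
............###############################################################
.............##############################################################
.............##############################################################
..............#############################################################
..............#############################################################
...............############################################################
...............############################################################
................###########################################################
[(array([ 328,  257,   67,   70, 2498]), array([355.35188151, 301.95236189]))]
320 242
```

```bash
python3 -m creep '[[[-1,0,0,0,0],[-1,0,0,0,0],[-1,0,0,0,0],[-1,0,0,0,0],[-1,0,0,0,0]]]'; python3 pl.py
```

```text
t: 9.35
eef_pos: [0.4747, -0.155, 0.2259]
tcp_rot: [180.0, -0.0, -172.3]
force: [-0.1, -0.4, 0.0]
width: 0.0001
grasp_force: 0.0
[ 0.47470356 -0.15497293  0.22594948] [ 1.79991670e+02 -9.52607886e-03 -1.72274287e+02] [354.58593162 287.84096167]
...........................................................................
...........................................................................
...........................................................................
...........................................................................
...........................................................................
...........................................................................
...........................................................................
...........................................................................
...........................................................................
...........................................................................
...........................................................................
...................
[... 1799 characters left out ...]
.....
##################################################################.........
######################################################################.....
#########################################################################..
###########################################################################
###########################################################################
###########################################################################
###########################################################################
###########################################################################
[(array([ 319,  265,   75,   62, 2359]), array([351.41034337, 304.70623145]))]
319 242
```

Run:
```python
from h import *
st=bot.get_state()
ux=np.array([np.cos(np.radians(8.2)),np.sin(np.radians(8.2)),0])
print('lat',[plane('wrist',(q,294),.1085,st) for q in (342,350,358)])
for z in (.0875,.1085):print(z,plane('wrist',(349.7,266),z,st),plane('wrist',(349.7,266),z,st)+.02*ux)
for q in ([.5485,-.0765,.1085],[.5285,-.0794,.1085],[.5285,-.0794,.0875]):print(proj('wrist',q,st))
w=cv2.imread('pics/w5f.png')
for r in range(256,312,3):print(r,*w[r,336:366].max(1))
```

```text
lat [array([ 0.5570845 , -0.08761982,  0.1085    ]), array([ 0.55600608, -0.07975687,  0.1085    ]), array([ 0.55492679, -0.07189679,  0.1085    ])]
0.0875 [ 0.53593593 -0.07976743  0.0875    ] [ 0.55573145 -0.07691485  0.0875    ]
0.1085 [ 0.52573929 -0.08612022  0.1085    ] [ 0.54553482 -0.08326764  0.1085    ]
[354.74865804 287.80263454]
[355.97775909 269.40093638]
[351.46901789 259.61611357]
256 251 251 251 250 250 250 250 249 250 250 250 250 250 249 224 226 225 224 222 218 223 231 253 251 251 249 236 206 251 251
259 251 247 177 150 141 187 210 216 232 234 220 134 128 131 136 117 165 222 221 220 221 226 223 221 216 203 198 215 227 251
262 221 154 94 108 153 136 138 138 152 153 158 133 133 130 112 73 77 110 133 156 220 224 222 219 214 196 196 213 212 227
265 77 94 100 90 72 77 109 124 88 64 37 37 35 25 24 21 24 32 58 76 104 187 219 217 205 193 201 212 213 226
268 92 97 151 124 115 55 23 9 13 10 17 14 11 12 8 15 10 11 16 12 49 129 170 186 202 183 205 250 251 251
271 113 53 14 20 28 42 30 16 5 14 11 19 12 13 11 13 14 12 16 13 13 12 63 166 203 198 213 228 251 251
274 26 39 38 30 31 2
[... 591 characters left out ...]
0 212 78 13 19 18 21 30 35 33 39 36 33 32 32 35 34 33 25 111 237 202 251 251 251 251 251
295 252 251 252 252 248 145 17 15 14 25 28 32 33 35 39 36 33 31 31 31 32 39 129 241 250 251 251 251 251 250
298 252 251 251 252 252 244 9 6 12 14 30 28 31 32 33 32 31 32 33 35 29 56 164 228 222 250 251 251 250 246
301 252 251 251 252 252 250 205 14 15 24 27 25 25 19 24 20 19 21 16 17 15 16 17 21 19 20 36 48 77 93
304 251 251 252 252 252 252 247 141 15 23 19 19 18 16 15 20 20 18 16 20 18 20 20 20 19 25 20 18 15 20
307 124 150 231 238 252 252 245 20 22 17 13 19 15 13 12 21 23 19 17 18 19 17 17 19 20 16 18 21 22 25
310 21 17 20 19 20 16 16 12 21 20 19 24 15 17 19 19 19 23 20 23 24 27 22 30 32 23 26 26 24 25
```

Run:
```python
from h import *
st=bot.get_state()
ux=np.array([np.cos(np.radians(8.2)),np.sin(np.radians(8.2)),0])
print(st['eef_pos'],plane('wrist',(352.7,275.5),.1085,st)+.0195*ux,plane('wrist',(351.7,295),.1085,st))
```

```text
[ 0.47472016 -0.15511542  0.22599246] [ 0.55471821 -0.07843277  0.1085    ] [ 0.55689404 -0.07786056  0.1085    ]
```

```bash
python3 -m creep '[[[0,0.02,0.02,0,0.3],[0,0.02,0.02,0,0.2],[0,0.02,0.02,-0.02,0],[0,0.018,0.0175,-0.02,0],[0,0,0,-0.02,0],[0,0,0,0,0],[0,0,0,0,0],[0,0,0,0,0]]]' 60
python3 - <<'E'
from bench import bot
s=bot.get_state();print(s['eef_pos'],s['tcp_rot'],s['width'])
E
```

```text
t: 10.07
eef_pos: [0.5527, -0.0784, 0.1668]
tcp_rot: [-180.0, 0.0, -171.8]
force: [0.2, 0.1, 0.2]
width: 0.0427
grasp_force: 0.0
[ 0.5527211  -0.07836064  0.16684137] [-1.79980221e+02  2.08474694e-02 -1.71848634e+02] 0.04271348398173082
```

```bash
python3 -m creep '[[[0,0,0.001,-0.03,0],[0,0,0,-0.03,0],[0,0,0,-0.012,0],[0,0,0,-0.005,0],[0,0,0,0,0],[0,0,0,0,0]]]' 60; python3 -m creep '[[[-1,0,0,0,0],[-1,0,0,0,0],[-1,0,0,0,0],[-1,0,0,0,0],[-1,0,0,0,0],[-1,0,0,0,0]]]' 60
```

```text
t: 10.57
eef_pos: [0.5536, -0.0776, 0.0906]
tcp_rot: [-180.0, 0.1, -171.9]
force: [-0.3, -0.1, 0.2]
width: 0.0426
grasp_force: 0.0
t: 11.07
eef_pos: [0.5542, -0.0782, 0.091]
tcp_rot: [-179.8, 0.2, -171.9]
force: [-1.1, -2.8, 5.6]
width: 0.0125
grasp_force: 60.8
```

```bash
python3 -m creep '[[[-1,0,0,0.004,0],[-1,0,0,0.004,0],[-1,0,0,0.004,0],[-1,0,0,0.002,0],[-1,0,0,0,0],[-1,0,0,0,0]]]' 60
```

```text
t: 11.57
eef_pos: [0.5527, -0.0783, 0.1019]
tcp_rot: [-179.8, -0.0, -171.9]
force: [3.4, -6.0, -9.6]
width: 0.0123
grasp_force: 58.8
```

```bash
python3 -m creep '[[[-1,0,0,0.0015,0],[-1,0,0,0.001,0],[-1,0,0,0,0],[-1,0,0,0,0]]]' 60
```

```text
t: 11.9
eef_pos: [0.5524, -0.0783, 0.104]
tcp_rot: [-179.8, -0.1, -171.9]
force: [3.9, -5.2, -10.8]
width: 0.0126
grasp_force: 58.7
```

```bash
python3 -m creep '[[[-1,0,0,0,-4],[-1,0,0,0,-6],[-1,0,0,0,-6],[-1,0,0,0,-6],[-1,0,0,0,0]]]' 60;  python3 -m creep '[[[-1,0,0,0,-7],[-1,0,0,0,-7],[-1,0,0,0,-7],[-1,0,0,0,-7],[-1,0,0,0,-7],[-1,0,0,0,-7],[-1,0,0,0,0],[-1,0,0,0,0]]]' 60; python3 -c "
from bench import bot
s=bot.get_state();print(s['ft_torque'])"
```

```text
t: 12.32
eef_pos: [0.5524, -0.0787, 0.104]
tcp_rot: [-179.8, -0.0, 165.9]
force: [3.2, -7.3, -10.7]
width: 0.0125
grasp_force: 58.7
t: 12.98
eef_pos: [0.5521, -0.0793, 0.104]
tcp_rot: [-179.8, 0.2, 124.1]
force: [3.0, -8.1, -9.8]
width: 0.0124
grasp_force: 58.7
[-1.75500416 -0.64682348 -0.04355715]
```

```bash
python3 -m creep '[[[-1,0,0,0,-3],[-1,0,0,0,-3],[-1,0,0,0,0],[-1,0,0,-0.002,0],[-1,0,0,-0.002,0],[-1,0,0,-0.001,0],[-1,0,0,0,0],[-1,0,0,0,0]]]' 60; python3 -c "
from bench import bot
s=bot.get_state();print(s['ft_torque'])"
```

```text
t: 13.65
eef_pos: [0.5521, -0.0793, 0.0999]
tcp_rot: [-179.8, 0.2, 118.1]
force: [-0.5, -7.6, -4.2]
width: 0.0124
grasp_force: 59.6
[-1.68810539e+00 -1.76528290e-01 -1.45264261e-03]
```

```bash
python3 -m creep '[[[-1,0,0,-0.001,0],[-1,0,0,-0.0005,0],[-1,0,0,0,0],[-1,0,0,0,0]]]' 60; python3 -c "
from bench import bot
s=bot.get_state();print(s['ft_torque'])"
```

```text
t: 13.98
eef_pos: [0.5527, -0.0793, 0.0997]
tcp_rot: [-179.8, 0.3, 118.1]
force: [-1.3, -7.1, 1.7]
width: 0.0129
grasp_force: 60.3
[-1.42375720e+00  2.17533467e-01 -9.16170904e-04]
```

```bash
python3 -m creep '[[[-1,-0.002,-0.001,0,0],[-1,-0.005,-0.001,0,0],[-1,-0.008,-0.001,0,0],[-1,-0.008,-0.001,0,0],[-1,-0.008,-0.001,0,0],[-1,-0.008,-0.001,0,0],[-1,0,0,0,0]]]' 60
```

```text
t: 14.57
eef_pos: [0.5133, -0.0847, 0.0998]
tcp_rot: [-179.9, 0.2, 118.1]
force: [-1.2, -5.7, 0.6]
width: 0.0126
grasp_force: 60.2
```

```bash
python3 -m creep '[[[-1,-0.007,-0.001,0,0],[-1,-0.006,-0.001,0,0],[-1,-0.005,-0.001,0,0],[-1,-0.003,0,0,0],[-1,-0.001,0,0,0],[-1,-0.001,0,0,0],[-1,0,0,0,0],[-1,0,0,0,0]]]' 60
```

```text
t: 15.23
eef_pos: [0.494, -0.0874, 0.1]
tcp_rot: [179.7, 0.3, 118.2]
force: [7.0, -5.1, -5.6]
width: 0.0123
grasp_force: 59.4
```

```bash
python3 -m creep '[[[-1,-0.001,0,0,0],[-1,-0.001,0,0,0],[-1,-0.0005,0,-0.0005,0],[-1,0,0,0,0]]]' 60
```

```text
t: 15.57
eef_pos: [0.4938, -0.0874, 0.1]
tcp_rot: [179.5, 0.4, 118.2]
force: [11.2, -4.3, -7.1]
width: 0.0123
grasp_force: 59.3
```

```bash
python3 -m creep '[[[-1,0.0015,0,0,0],[-1,0,0,-0.001,0],[-1,0,0,0,0]]]' 60; python3 -m creep '[[[0,0,0,0,0],[0,0,0,0,0],[0,0,0,0,0],[0,0,0,0,0],[0,0,0,0,0]]]' 20;  python3 -m creep '[[[0,0,0,0.01,0],[0,0,0,0.03,0],[0,0,0,0.03,0],[0,0,0,0.03,0],[0,-0.02,-0.03,0.02,7],[0,-0.02,-0.03,0,7],[0,-0.02,-0.02,0,7],[0,0,0,0,0]]]'
```

```text
t: 15.82
eef_pos: [0.494, -0.0874, 0.0997]
tcp_rot: [179.6, 0.4, 118.2]
force: [5.7, -3.9, 1.3]
width: 0.0124
grasp_force: 60.5
t: 16.23
eef_pos: [0.4887, -0.0855, 0.0971]
tcp_rot: [-179.9, -0.1, 118.2]
force: [0.2, 0.6, -0.3]
width: 0.0428
grasp_force: 0.0
t: 16.9
eef_pos: [0.4299, -0.1647, 0.2178]
tcp_rot: [-179.9, 0.0, 138.3]
force: [0.1, 0.0, -0.4]
width: 0.0427
grasp_force: 0.0
```

Final look (last picture): side and top crops together.

Run:
```python
from h import *
s=bot.get_image('side');t=bot.get_image('top');w=bot.get_image('wrist')
a=cv2.resize(s[145:270,235:400],(400,300),interpolation=cv2.INTER_CUBIC);b=cv2.resize(t[150:270,190:350],(400,300),interpolation=cv2.INTER_CUBIC)
cv2.imwrite('pics/fin.png',np.hstack([np.vstack([a,b]),cv2.resize(w,(400,300)).repeat(2,0)[:600] if 0 else np.vstack([cv2.resize(w,(400,300)),cv2.resize(w[200:350,280:480],(400,300))])]))
for z in(.117,):
  ux=np.array([.99,.143]);print(np.array([.5525,-.0775])-.06*ux)
```

```text
[ 0.4931  -0.08608]
```

View pics/fin.png

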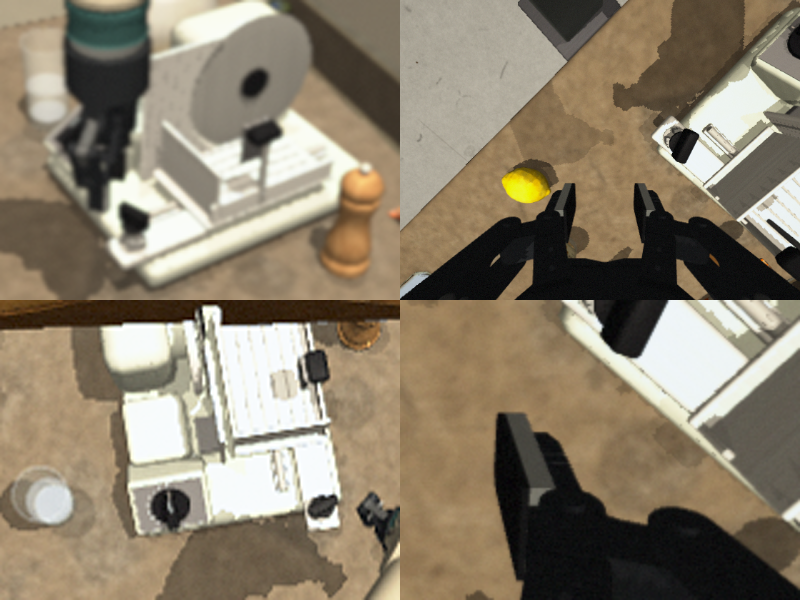

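The combined picture shows the dial's pointer upslope at the long tick (crop 170,500). The carriage is at the front, and the knob stands up and turned across (crop 322,505). The tumbler, mill and lemon are where they stood.

```bash
python3 -c "
from bench import bot
print(bot.finish_job())"
```

```text
the job is handed in; nothing more can be done
None
```

The job is handed in: the dial is at its closed stop, the plunger stands raised and turned into its rest notch, and the carriage is pulled to its front stop, done in that order; the blade was not touched, the tumbler, mill and lemon are where they stood (honey jar and tin not looked at again), and the arm is clear.

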